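# Lock the bayonet filler cap on a hydraulic unit

### The arm

A 7-joint arm with a two-finger parallel gripper is mounted at the origin on the work surface. World frame = base frame: x ahead of the robot, y to its left, z up, the work surface at z = 0. Lengths are in m, angles in degrees, forces in N, time in s.
With the tool pointing down it reaches from about 0.375 to 0.925 m from the base axis. Payload 3.1 kg.
Tool frame: the origin (TCP) lies midway between the tips of the shut fingers; the grasp point (between the pads) lies 19 mm behind it; z points along the fingers, y is the line along which they close (so a half turn about z gives the same grasp; the last joint's range is limited). The gripper opens to 85 mm and grips with 20 to 120 N. Pads are 22 mm wide; open, the fingers measure 114 mm over their backs; the gripper's body (76 mm by 85 mm) begins 54 mm behind the grasp point. The pads swing forward as they close: fully open they stand 13 mm farther back than shut.
Start: joints at [67.907, 21.939, 2.515, 91.553, -1.026, 66.532, -2.859], TCP at [0.185, -0.623, 0.231] pointing down, gripper open.
Joint ranges: [-149.38, 149.38], [-23.57, 123.04], [-84.95, 90], [0, 143.3], [-89.99, 269.99], [3.08, 112.72], [-163.45, 163.45]. Speed limits (degrees/s): [159.86, 159.86, 180, 180, 180, 180, 180].

### API

Orientations are given as a 3x3 rotation matrix whose columns are the frame's x, y, z axes.
In Python, from bench import get_obs, cams, workorder gives the robot as it stands.
- The arm moves only by the tool servo_tool, never from a script. Its argument "commands" is a list of rows, each an object with "offset": the shift along the tool's x, y, z each as a share of 0.25 m, from -1 to 1, a list of three; "delta_rot": the turn, a rotation vector about the tool's x, y, z each as a share of pi rad, from -1 to 1, a list of three. In form: [{"offset": [x, y, z], "delta_rot": [rx, ry, rz]}, ...]. A call has 1 to 5 rows; each row is the pose to reach, as a shift and turn from the pose commanded when the call began, along the tool's axes at that moment, turning the shorter way round; what a row does not reach only later rows make up. A row lasts 1/8 s, in which the tool goes at most 62.5 mm and 10.7 degrees, less where a joint would pass 70% of its speed; a pose out of reach is approached as far as the arm can. A call with a number of a shift or a turn outside -1 to 1 is refused whole. A call with a gripper value outside its range is refused whole. "fingers" is the gripper's target within -1 to 1 (shut at 1, half-way at 0, fully open at -1), set as the call begins (left out, the last holds). The fingers move at their own pace and stop on an object; "squeeze" is the grip in N (left out, the last holds). Time passes only in rows, so rows that repeat a pose let the fingers close. It gives the time, the measured TCP pose, the force, the opening and the grip force at its end, in the units of the state.
- get_obs(): the state, without advancing time (a new reading comes with each control period).
- cams.get_image(name): name is "scene" or "top"; returns a dict with "frame" (400x640x3 uint8, blue, green, red), "fx", "fy", "cx", "cy" (pixels), "position" and "orientation" of the camera in the world. Camera axes: x right, y up, looking along -z (the intrinsics and any distortion apply to the point x, -y, -z); pixel columns grow to the right and rows downward; lengths in m; the calibration is good to about 2 mm. A picture is of the moment at which its call begins. There is no depth.
- workorder.hand_in(): hands the job in; it is judged then, once.
The state is a dict: "time": time; "qpos": joint angles; "joint_velocities": joint speeds; "effort": joint torques, N m; "eef_pos": TCP position; "tool_rot": TCP orientation; "contact_force": force on the tool from outside, world axes, zero at the start; "ft_torque": the same for the moment, N m; "opening": finger opening in m; "gripper_force": force on a finger pad.
Only numpy, scipy, OpenCV 4.12 (cv2) and the standard library are available. Lean on these libraries where they do the work, as an engineer would, in place of code of your own. Each camera call takes 0.05 s, during which the arm holds its last target. There are 200 camera calls.

### The job

Close the hydraulic unit's oil tank: take the filler cap from the bench, fit it in the filler neck, push it down against its spring, turn it clockwise to the stop and let it rise so that its lugs sit in their notches. Find the slots and the stop by feel and never force the cap: push it with no more than about 25 N and stop turning as soon as the stop is felt. Leave the other things on the bench where they are.

Things in the scene. Friction and masses are not known exactly. Their poses are not given: they have to be found in the camera images.
- cap_center (a point): Middle of the loose black filler cap, standing upright on the bench: 63 mm high, 130 to 220 g, z up its axis. Round head 66 mm across, from 8.5 mm below this point to 1.5 mm above it. On it the grip: a flat upright bar 14 mm thick (y), 54 mm long (x, above the lugs) and 30 mm high, its top 31.5 mm above this point. A half turn about z looks and works the same.
- cap_lugs (a point): On the cap's axis, 17.5 mm below cap_center, level with the top faces of its two lugs. Steel lugs on opposite sides of the plug along +x and -x, 44 mm across both tips, 8 mm wide, 4 mm thick. The plug is 32 mm across and ends 14 mm below this point, its last 4 mm tapered to 23 mm across: it enters the mouth before the lugs do.
- cap: The cap; origin at the bottom of its plug, 31.5 mm below cap_center, same axes. Under the head is a sprung sealing disc 62 mm across, its underside 15.5 mm above this origin when free. It bears on the flange and gives 7.5 mm upward at 1.8 N per mm, no preload (13.5 N at full travel, then solid). At the stop 0.4 N m of twist is plenty.
- filler (a point): Centre of the filler mouth, level with the flat top of its flange (80 mm across, 26 mm above the tank lid). z up, x and y as the tank's. Round hole 34 mm across with two opposite slots, 11.4 mm wide and 52 mm over both ends, in a rigid steel lock ring. The ring was screwed in by hand, so the slots lie up to 0.7 rad either way of this frame's +x and -x: their heading must be seen or felt.
- filler_lip (a point): On the mouth's axis 7 mm below its top: level with the underside of the lips beside the slots. With their tops below this level the lugs turn clockwise (from above) under the lips, about 60 degrees from the slots to a stop; there the notches let them rise 2.5 mm. cap_center above filler: 21.5 mm lugs resting on ring, 15 to 16 in slots, under 10.5 under lips, 8.5 solid, 13 locked.
- tank: The fixed hydraulic power unit that carries the filler neck: grey tank 212 x 432 mm with its lid at 120 mm height; origin on the bench under its middle, y along its length. The filler neck is at y = -120 mm, a valve block 50 mm high above the lid at y = +20 mm, a blue motor up to 137 mm above the lid at y = +125 mm.
- gear: Bystander: steel gear wheel 71 mm across, 30 mm high, lying flat; origin at its bottom centre.
- gauge: Bystander: dark V-block with a bore gauge and its dial laid in it, 200 mm long along x, 60 mm wide, 55 mm high; origin at the bottom centre of the V-block.
- oil: Bystander: grey oil bottle 76 mm across, 200 mm high; origin at its bottom centre.
Mind the look-alikes: they are no part of the job. What is meant by the cap is not pink or yellow, and is the smaller of those in its own colour.

How it is judged (in metres and radians):
On the way:
1. the cap is pushed down in the neck against its spring, past the locked height (z of cap_center in the frame of filler below 0.011 m and horizontal distance between cap_center and filler below 0.004 m), for 0.1 s.
At the end, for the whole second after the job is handed in: The cap sits upright and central in the filler neck with its lugs risen into the notches (only there does it stand at this height): cap_center 11.8 to 14 mm above the filler point, within 4 mm of its axis, tilted less than 0.06 rad, at rest and released (z of cap_center in the frame of filler between 0.0118 and 0.014 m and horizontal distance between cap_center and filler below 0.004 m and angle between cap's own z axis and vertical below 0.06 rad and linear speed of cap below 0.01 m/s); the robot touches nothing.
It fails at once if the cap is forced: contact forces between cap and tank above 60 N in all (contact force between cap and tank above 60 N).
It fails at once if a bystander (gear, gauge or oil bottle) is moved by more than 20 mm (distance of any of gear, gauge, oil from where it was at the start of the episode above 0.02 m).
It also fails if it takes over 72 s, if anything falls off the work surface, if the arm or the gripper's body presses on something with over 40 N, if the wrist force passes 120 N, or if a joint passes its speed limit or range.

## Working session

There is one attempt and no reset: what is moved stays moved. The work goes in short steps, Python scripts to look and compute and a tool call to move; the robot and the scene stay as the last step left them, time stands still between calls to the robot, and variables do not carry over. Pictures are saved under pics/ and viewed, at most 10 in all, crops included, and the job is handed in when it is done.

Besides the shell and the picture viewer there is one more tool, called after "Request:" by a JSON object that holds its "api" and its "payload", one argument or row to a line. servo_tool: Moves the arm, as the interface text tells. Its arguments: {"type":"object","properties":{"commands":{"type":"array","items":{"type":"object","properties":{"offset":{"type":"array","items":{"type":"number","minimum":-1,"maximum":1}},"delta_rot":{"type":"array","items":{"type":"number","minimum":-1,"maximum":1}}}}},"fingers":{"type":"number"},"squeeze":{"type":"number"}},"required":["commands"]}

```bash
mkdir -p pics
cat > h.py <<'E'
import numpy as np, cv2
from bench import get_obs, cams, workorder
def snap(n,f):
    d=cams.get_image(n); cv2.imwrite('pics/'+f,d['frame']); 
    np.save('pics/'+f[:-4]+'.npy',d,allow_pickle=True); return d
def load(f): return np.load('pics/'+f+'.npy',allow_pickle=True).item()
def ray(d,u,v):
    r=np.array([(u-d['cx'])/d['fx'],-(v-d['cy'])/d['fy'],-1.]); return np.array(d['orientation'])@r
def onz(d,u,v,z):
    p=np.array(d['position']); r=ray(d,u,v); return p+r*(z-p[2])/r[2]
def proj(d,P):
    c=np.array(d['orientation']).T@(np.array(P)-d['position']); return np.array([d['cx']-d['fx']*c[0]/c[2],d['cy']+d['fy']*c[1]/c[2]])
E
python3 - <<'E'
from h import *
a=snap('scene','s0.png'); b=snap('top','t0.png')
for d in(a,b): print({k:(np.round(v,3).tolist() if k!='frame' else 0) for k,v in d.items()})
o=get_obs(); print(o)
E
```

```text
{'frame': 0, 'fx': 499.861, 'fy': 499.861, 'cx': 308.784, 'cy': 197.669, 'position': [1.562, 0.992, 1.124], 'orientation': [[-0.674, -0.444, 0.59], [0.739, -0.391, 0.549], [-0.013, 0.806, 0.592]]}
{'frame': 0, 'fx': 466.859, 'fy': 466.859, 'cx': 316.412, 'cy': 202.855, 'position': [0.369, 0.062, 1.402], 'orientation': [[0.021, 0.99, -0.137], [-1.0, 0.02, -0.012], [-0.009, 0.137, 0.99]]}
{'time': 0.1, 'qpos': array([67.9065101 , 21.98933355,  2.5121644 , 91.63995165, -1.02572716,
       66.53094183, -2.86016283]), 'joint_velocities': array([-0.07825099, -0.0043923 , -0.01038603, -0.22629488, -0.09338011,
        0.06425666,  0.02491552]), 'effort': array([ 2.96103804e-03, -4.34728897e+01,  1.02950033e+00, -2.50453949e+01,
        1.08915952e-02,  5.49923483e-03,  1.80354061e-05]), 'eef_pos': array([ 0.18425332, -0.62245014,  0.22999067]), 'tool_rot': array([[ 9.58854838e-01,  2.83895672e-01, -8.04843131e-04],
       [ 2.83896784e-01, -9.58852171e-01,  2.26517466e-03],
       [-1.28652301e-04, -2.40046606e-03, -9.99997111e-01]]), 'contact_force': array([ 0.49040533, -0.55470543,  0.06308655]), 'ft_torque': array([-0.0420877 ,  0.01057494, -0.00395468]), 'gripper_force': 0.0, 'opening': 0.08567350039569617}
```

View pics/t0.png

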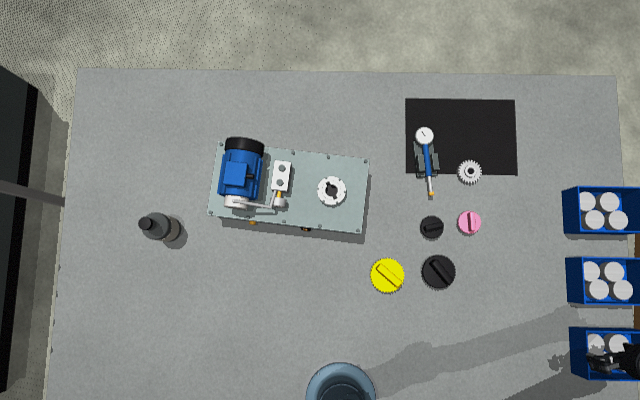

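View pics/s0.png

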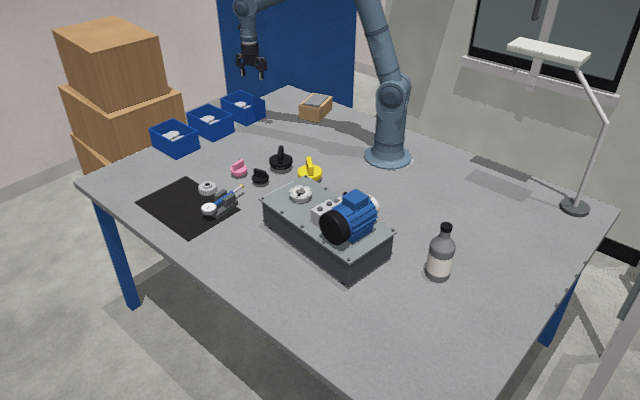

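The top view shows four caps: small black at (431,227), large black at (438,272), pink at (469,222) and yellow at (387,275). The small black one fits, being neither pink nor yellow and the smaller of the two blacks. The filler mouth is at (331,191).

Run:
```python
from h import *
t=load('t0'); s=load('s0'); f=t['frame']; g=s['frame']
c=lambda im,u,v,w: cv2.resize(im[v-w:v+w,u-w:u+w],(390,290) if 0 else (290,290),interpolation=cv2.INTER_CUBIC)
row1=np.hstack([c(f,431,227,25),c(f,331,191,25)]);row2=np.hstack([c(g,261,177,25),c(g,301,193,25)])
cv2.imwrite('pics/crop0.png',np.vstack([row1,row2]))
for u,v,z in[(431,227,.033),(438,272,.033),(331,191,.146)]: print(u,v,onz(t,u,v,z).round(4))
# dark mask of small cap in top view
gray=f.max(2); m=(gray<62).astype(np.uint8); n,l,st,ce=cv2.connectedComponentsWithStats(m)
for i in range(1,n):
    if 380<ce[i][0]<480 and 200<ce[i][1]<300 and st[i][4]>50: print(st[i],ce[i])
```

```text
431 227 [ 0.4941 -0.2597  0.033 ]
438 272 [ 0.3639 -0.2784  0.033 ]
331 191 [0.5765 0.0374 0.146 ]
[420 216  24  23 407] [431.28501229 227.02948403]
[421 255  34  34 871] [438.00918485 271.47416762]
```

View pics/crop0.png

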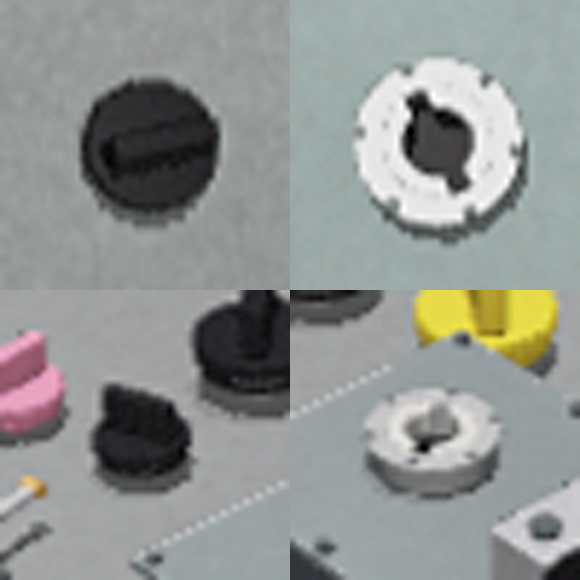

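The crop confirms it: the top left panel is the small black cap with its bar running right and slightly up, and the white ring's slots run from (415,100) to (458,182) in the crop. Next I compute the poses from both views.

Run:
```python
from h import *
from scipy.optimize import least_squares
t=load('t0'); s=load('s0'); f=t['frame']; g=s['frame']
def tri(pa,pb):
    A=[];b=[]
    for d,(u,v) in((t,pa),(s,pb)):
        r=ray(d,u,v); r/=np.linalg.norm(r); M=np.eye(3)-np.outer(r,r); A.append(M); b.append(M@d['position'])
    return np.linalg.lstsq(np.vstack(A),np.hstack(b),rcond=None)[0]
T=lambda x,y:(406+x/5.8-.4,202+y/5.8-.4)
F=lambda x,y:(306+(x-290)/5.8-.4,166+y/5.8-.4)
S=lambda x,y:(236+x/5.8-.4,152+(y-290)/5.8-.4)
G=lambda x,y:(276+(x-290)/5.8-.4,168+(y-290)/5.8-.4)
print('cap mask',onz(t,431.285,227.03,.028).round(4))
def head(d): 
    z=d
for nm,P,z in[('bar up edge',[T(110,138),T(207,121)],.063),('bar low edge',[T(113,167),T(213,148)],.063)]:
    a,b=[onz(t,*p,z) for p in P]; print(nm,a.round(4),b.round(4),np.degrees(np.arctan2(*(b-a)[[1,0]])))
a,b=onz(s,*S(108,385),.063),onz(s,*S(175,405),.063); print('scene bar',a.round(4),b.round(4),np.degrees(np.arctan2(*(b-a)[[1,0]])),np.linalg.norm(b-a))
# flange: white mask
for d,(u0,v0),nm in((t,(331,191),'t'),(s,(301,193),'s')):
    im=d['frame']; w=22; sub=im[v0-w:v0+w,u0-w:u0+w].astype(int)
    m=((sub.min(2)>(165 if nm=='t' else 150))).astype(np.uint8)
    n,l,st,ce=cv2.connectedComponentsWithStats(m); i=1+np.argmax(st[1:,4]); 
    cs,_=cv2.findContours((l==i).astype(np.uint8),cv2.RETR_EXTERNAL,cv2.CHAIN_APPROX_NONE)
    c=cv2.convexHull(max(cs,key=len)); e=cv2.fitEllipse(c); p=(e[0][0]+u0-w,e[0][1]+v0-w); print(nm,p,e[1],onz(d,*p,.146).round(4))
    # dark hole
    if nm=='t':
        m=((sub.max(2)<110)).astype(np.uint8); m[:,:8]=0;m[:,-8:]=0;m[:8]=0;m[-8:]=0
        ys,xs=np.nonzero(m); P=np.array([onz(d,x+u0-w,y+v0-w,.146)[:2] for x,y in zip(xs,ys)]); print('hole',P.mean(0),len(P))
        C=np.cov((P-P.mean(0)).T); ev,V=np.linalg.eigh(C); print('slot',np.degrees(np.arctan2(V[1,1],V[0,1])),np.sqrt(ev))
a,b=onz(t,*F(415,100),.146),onz(t,*F(458,182),.146); print('slot pts',a,b,np.degrees(np.arctan2(*(a-b)[[1,0]])),np.linalg.norm(a-b))
# scene head mask
im=g[152:202,236:286].max(2); m=(im<60).astype(np.uint8); n,l,st,ce=cv2.connectedComponentsWithStats(m); print(st[1:],ce[1:]+[236,152])
for q in [(.4941,-.2597,.0)]: print(proj(s,(.494,-.2585,.033)),proj(t,(.494,-.2585,.033)))
```

```text
cap mask [ 0.4945 -0.2617  0.028 ]
bar up edge [ 0.4956 -0.2343  0.063 ] [ 0.505  -0.2823  0.063 ] -78.88168199646759
bar low edge [ 0.4812 -0.2357  0.063 ] [ 0.4917 -0.2851  0.063 ] -78.07991023359733
scene bar [ 0.4992 -0.2849  0.063 ] [ 0.4863 -0.233   0.063 ] 103.89025529768807 0.053485673225110456
t (330.93915939331055, 189.89837455749512) (28.487075805664062, 28.530492782592773) [0.5795 0.0376 0.146 ]
hole [0.57314076 0.03478637] 161
slot -144.81508311120345 [0.01138253 0.01813682]
s (303.74409103393555, 192.88892364501953) (47.58563232421875, 79.46184539794922) [0.5772 0.0539 0.146 ]
slot pts [0.59886755 0.04831425 0.146     ] [0.56022626 0.02744589 0.146     ] 28.371425041235092 0.04391625763333342
[[ 34   0  16  18 238]
 [ 16  17  17  16 190]] [[278.19747899 161.1302521 ]
 [259.69473684 176.75263158]]
[260.35280889 176.27703547] [430.5778667  227.01509441]
```

Request:
{"api": "servo_tool", "payload": {
  "commands": [
    {"offset":[0.8,-0.52,0],"delta_rot":[0,0,-0.24]},
    {"offset":[0.8,-0.52,0],"delta_rot":[0,0,-0.24]},
    {"offset":[0.8,-0.52,0],"delta_rot":[0,0,-0.24]},
    {"offset":[0.8,-0.52,0],"delta_rot":[0,0,-0.24]},
    {"offset":[0.8,-0.52,0],"delta_rot":[0,0,-0.24]}
  ],
  "fingers": -1,
  "squeeze": 50
}}

```text
time: 0.72
eef_pos: [0.3441, -0.4363, 0.2309]
tool_rot: [[0.495, 0.869, 0.001], [0.869, -0.495, 0.003], [0.003, -0.0, -1.0]]
contact_force: [0.3, -0.1, 0.0]
opening: 0.0856
gripper_force: 0.0
```

```bash
cat >> h.py <<'E'
from scipy.spatial.transform import Rotation as R
def rel(x,y,z,head):
    o=get_obs(); M=np.array(o['tool_rot']); h=np.radians(head); c,s_=np.cos(h),np.sin(h)
    T=np.array([[c,s_,0],[s_,-c,0],[0,0,-1]])
    print('t',round(o['time'],2),'p',np.round(o['eef_pos'],4),'head',round(np.degrees(np.arctan2(M[1,0],M[0,0])),2),'F',np.round(o['contact_force'],1),'M',np.round(o['ft_torque'],2),'open',round(o['opening'],4),'gf',o['gripper_force'])
    print('offset',np.round(M.T@(np.array([x,y,z])-o['eef_pos'])/.25,4),'rot',np.round(R.from_matrix(M.T@T).as_rotvec()/np.pi,4),'q7',o['qpos'][6])
E
python3 -c "
from h import *
rel(.4935,-.26,.12,102)
print(proj(load('s0'),(.5795,.0377,.146)))"
```

```text
t 0.72 p [ 0.3441 -0.4363  0.2309] head 60.35 F [ 0.3 -0.1  0. ] M [ 0. -0. -0.] open 0.0856 gf 0.0
offset [0.9072 0.1706 0.4465] rot [ 0.0003 -0.001  -0.2314] q7 15.807550542918083
[299.74273911 191.33700708]
```

Request:
{"api": "servo_tool", "payload": {
  "commands": [
    {"offset":[0.907,0.171,0.2],"delta_rot":[0,0,-0.231]},
    {"offset":[0.907,0.171,0.44],"delta_rot":[0,0,-0.231]},
    {"offset":[0.907,0.171,0.44],"delta_rot":[0,0,-0.231]},
    {"offset":[0.907,0.171,0.44],"delta_rot":[0,0,-0.231]},
    {"offset":[0.907,0.171,0.44],"delta_rot":[0,0,-0.231]}
  ]
}}

```text
time: 1.35
eef_pos: [0.4914, -0.2621, 0.1184]
tool_rot: [[-0.202, 0.979, -0.003], [0.979, 0.202, 0.005], [0.006, -0.002, -1.0]]
contact_force: [-0.4, -0.2, -0.0]
opening: 0.0849
gripper_force: 0.0
```

Request:
{"api": "servo_tool", "payload": {
  "commands": [
    {"offset":[0,0,0],"delta_rot":[0,0,0]}
  ]
}}

```text
time: 1.48
eef_pos: [0.49, -0.2682, 0.1205]
tool_rot: [[-0.194, 0.981, -0.002], [0.981, 0.194, 0.0], [0.001, -0.002, -1.0]]
contact_force: [-0.4, -1.5, 1.2]
opening: 0.0857
gripper_force: 0.0
```

```bash
python3 -c "
from h import *
rel(.4935,-.26,.037,102)
t=snap('top','t1.png'); s=snap('scene','s1.png')
u,v=(proj(s,(.4935,-.26,.05))).astype(int);a=cv2.resize(s['frame'][v-40:v+25,u-40:u+40],(640,520),interpolation=cv2.INTER_CUBIC)
cv2.imwrite('pics/c1.png',a)"
```

```text
t 1.48 p [ 0.49   -0.2682  0.1205] head 101.21 F [-0.4 -1.5  1.2] M [0.02 0.06 0.02] open 0.0857 gf 0.0
offset [0.0293 0.0206 0.3341] rot [-0.0005 -0.0002 -0.0044] q7 27.430987042518826
```

View pics/c1.png

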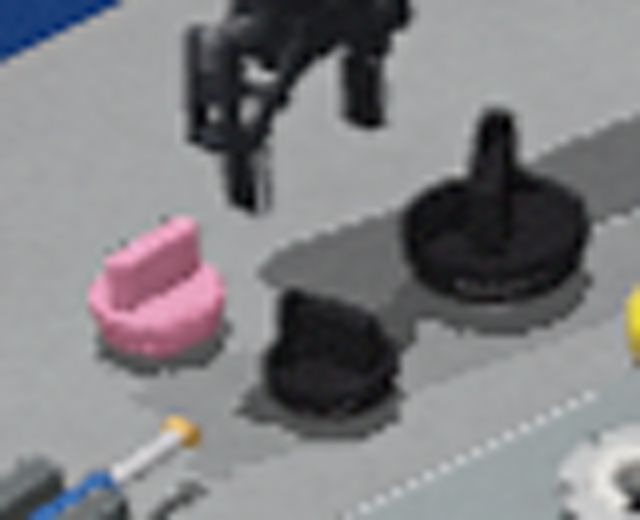

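The gripper hangs open above and slightly beside the small black cap (crop about (330,370)), and the way down is clear.

Request:
{"api": "servo_tool", "payload": {
  "commands": [
    {"offset":[0.03,0.02,0.1],"delta_rot":[0,0,-0.004]},
    {"offset":[0.03,0.02,0.14],"delta_rot":[0,0,-0.004]},
    {"offset":[0.03,0.02,0.14],"delta_rot":[0,0,-0.004]},
    {"offset":[0.03,0.02,0.14],"delta_rot":[0,0,-0.004]}
  ]
}}

```text
time: 2.08
eef_pos: [0.4943, -0.2606, 0.0872]
tool_rot: [[-0.206, 0.979, 0.001], [0.979, 0.206, -0.001], [-0.001, 0.001, -1.0]]
contact_force: [0.7, 1.3, -1.2]
opening: 0.0852
gripper_force: 0.0
```

```bash
python3 -c "
from h import *
rel(.4935,-.26,.037,102)"
```

```text
t 2.08 p [ 0.4943 -0.2606  0.0872] head 101.89 F [ 0.7  1.3 -1.2] M [-0.05  0.01 -0.  ] open 0.0852 gf 0.0
offset [ 0.0035 -0.0029  0.2006] rot [ 0.0003  0.0004 -0.0006] q7 25.887456016646695
```

Request:
{"api": "servo_tool", "payload": {
  "commands": [
    {"offset":[0.003,-0.003,0.07],"delta_rot":[0,0,0]},
    {"offset":[0.003,-0.003,0.14],"delta_rot":[0,0,0]},
    {"offset":[0.003,-0.003,0.2],"delta_rot":[0,0,0]},
    {"offset":[0.003,-0.003,0.2],"delta_rot":[0,0,0]},
    {"offset":[0.003,-0.003,0.2],"delta_rot":[0,0,0]}
  ]
}}

```text
time: 2.7
eef_pos: [0.4934, -0.2586, 0.0361]
tool_rot: [[-0.208, 0.978, -0.0], [0.978, 0.208, 0.0], [0.0, 0.0, -1.0]]
contact_force: [0.6, -0.4, -0.0]
opening: 0.0856
gripper_force: 0.0
```

Request:
{"api": "servo_tool", "payload": {
  "commands": [
    {"offset":[0,0,0]},
    {"offset":[0,0,0]},
    {"offset":[0,0,0]},
    {"offset":[0,0,0]},
    {"offset":[0,0,0]}
  ],
  "fingers": 1,
  "squeeze": 50
}}

```text
invalid input
```

Request:
{"api": "servo_tool", "payload": {
  "commands": [
    {"offset":[0,0,0]},
    {"offset":[0,0,0]},
    {"offset":[0,0,0]},
    {"offset":[0,0,0]}
  ]
}}

```text
invalid input
```

```bash
python3 -c "
from h import *
rel(.4935,-.26,.24,102)"
```

```text
t 2.7 p [ 0.4934 -0.2586  0.0361] head 102.0 F [ 0.6 -0.4 -0. ] M [ 0.04 -0.04 -0.02] open 0.0856 gf 0.0
offset [-0.0052 -0.0009 -0.8155] rot [ 0.     -0.0001  0.    ] q7 23.954179046138027
```

Request:
{"api": "servo_tool", "payload": {
  "commands": [
    {"offset":[0,0,0],"delta_rot":[0,0,0]},
    {"offset":[0,0,0],"delta_rot":[0,0,0]},
    {"offset":[0,0,0],"delta_rot":[0,0,0]},
    {"offset":[0,0,0],"delta_rot":[0,0,0]},
    {"offset":[0,0,0],"delta_rot":[0,0,0]}
  ],
  "fingers": 1,
  "squeeze": 50
}}

```text
time: 3.32
eef_pos: [0.4935, -0.2589, 0.0366]
tool_rot: [[-0.208, 0.978, 0.0], [0.978, 0.208, -0.0], [-0.0, 0.0, -1.0]]
contact_force: [-0.3, 0.0, 0.9]
opening: 0.0133
gripper_force: 50.2
```

Request:
{"api": "servo_tool", "payload": {
  "commands": [
    {"offset":[0,0,0],"delta_rot":[0,0,0]},
    {"offset":[0,0,0],"delta_rot":[0,0,0]},
    {"offset":[0,0,0],"delta_rot":[0,0,0]},
    {"offset":[0,0,0],"delta_rot":[0,0,0]}
  ]
}}

```text
time: 3.82
eef_pos: [0.4935, -0.2589, 0.0366]
tool_rot: [[-0.208, 0.978, 0.0], [0.978, 0.208, -0.0], [-0.0, 0.0, -1.0]]
contact_force: [0.5, -0.4, 4.2]
opening: 0.0132
gripper_force: 50.4
```

```bash
python3 -c "
from h import *
rel(.4935,-.26,.24,102)"
```

```text
t 3.83 p [ 0.4935 -0.2589  0.0366] head 101.99 F [ 0.5 -0.4  4.2] M [ 0.02  0.12 -0.04] open 0.0132 gf 50.44746458530426
offset [-4.700e-03 -7.000e-04 -8.138e-01] rot [ 0.0001  0.0001 -0.    ] q7 23.953449533013895
```

Request:
{"api": "servo_tool", "payload": {
  "commands": [
    {"offset":[0,0,-0.25],"delta_rot":[0,0,0]},
    {"offset":[0.08,0.04,-0.48],"delta_rot":[0,0,0.05]},
    {"offset":[0.25,0.14,-0.6],"delta_rot":[0,0,0.1]},
    {"offset":[0.42,0.23,-0.7],"delta_rot":[0,0,0.15]},
    {"offset":[0.55,0.3,-0.8],"delta_rot":[0,0,0.2]}
  ]
}}

```text
time: 4.45
eef_pos: [0.5374, -0.1058, 0.236]
tool_rot: [[0.41, 0.912, -0.002], [0.912, -0.41, 0.001], [0.0, -0.002, -1.0]]
contact_force: [-0.0, -1.1, -2.2]
opening: 0.0132
gripper_force: 49.8
```

```bash
python3 -c "
from h import *
rel(.5795,.0375,.235,28.4)"
```

```text
t 4.45 p [ 0.5374 -0.1058  0.236 ] head 65.82 F [-0.  -1.1 -2.2] M [-0.01 -0.02 -0.  ] open 0.0132 gf 49.7898530960083
offset [ 0.5917 -0.0813  0.0042] rot [-7.000e-04  1.000e-04  2.079e-01] q7 -21.876625781937005
```

Request:
{"api": "servo_tool", "payload": {
  "commands": [
    {"offset":[0.15,-0.02,0],"delta_rot":[0,0,0.05]},
    {"offset":[0.35,-0.05,0],"delta_rot":[0,0,0.1]},
    {"offset":[0.55,-0.08,0],"delta_rot":[0,0,0.15]},
    {"offset":[0.59,-0.08,0],"delta_rot":[0,0,0.207]},
    {"offset":[0.59,-0.08,0],"delta_rot":[0,0,0.207]}
  ]
}}

```text
time: 5.08
eef_pos: [0.5788, 0.0359, 0.2348]
tool_rot: [[0.874, 0.486, -0.003], [0.486, -0.874, 0.0], [-0.002, -0.002, -1.0]]
contact_force: [0.2, -0.9, -3.0]
opening: 0.0129
gripper_force: 49.8
```

Request:
{"api": "servo_tool", "payload": {
  "commands": [
    {"offset":[0,0,0],"delta_rot":[0,0,0]},
    {"offset":[0,0,0],"delta_rot":[0,0,0]},
    {"offset":[0,0,0],"delta_rot":[0,0,0]}
  ]
}}

```text
time: 5.45
eef_pos: [0.5797, 0.0329, 0.2362]
tool_rot: [[0.878, 0.48, -0.0], [0.48, -0.878, -0.0], [-0.0, 0.0, -1.0]]
contact_force: [-0.2, -0.6, -1.1]
opening: 0.0133
gripper_force: 49.8
```

```bash
python3 -c "
from h import *
rel(.5795,.0375,.195,28.4)
t=snap('top','t2.png'); s=snap('scene','s2.png')
u,v=(proj(s,(.5795,.0375,.17))).astype(int);a=cv2.resize(s['frame'][v-28:v+27,u-30:u+30],(600,550),interpolation=cv2.INTER_CUBIC)
cv2.imwrite('pics/c2.png',a); print(u,v)"
```

```text
t 5.45 p [0.5797 0.0329 0.2362] head 28.66 F [-0.2 -0.6 -1.1] M [ 0.01 -0.06  0.02] open 0.0133 gf 49.781264662742615
offset [ 0.0082 -0.0165  0.1648] rot [0.0001 0.0001 0.0014] q7 -74.30559610159197
299 185
```

View pics/c2.png

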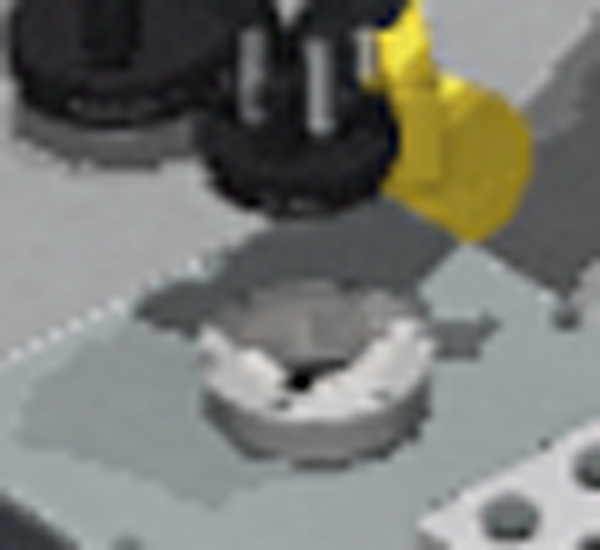

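```bash
python3 -c "
from h import *
s=load('s2'); t=load('t2')
print('cap pred',proj(s,(.5797,.0329,.2266)),'flange pred',proj(s,(.5795,.0375,.146)), proj(s,(.5795,.0375,.133)))
def ext(im,z,f,lo,hi):
  for r in range(lo,hi):
    x=np.nonzero(f(im[r,265:330].astype(int)))[0]+265; print(r,x.min() if len(x) else 0,x.max() if len(x) else 0)
im=s['frame']
print('cap');ext(im,0,lambda p:p.max(1)<50,168,179)
print('flange');ext(load('s0')['frame'],0,lambda p:p.min(1)>165,184,200)
"
```

```text
cap pred [298.0474402  170.78101804] flange pred [299.69943926 191.31419484] [299.79112421 194.4421598 ]
cap
168 273 307
169 276 308
170 289 308
171 289 308
172 290 308
173 290 307
174 291 307
175 291 306
176 291 306
177 293 304
178 296 298
flange
184 286 287
185 284 302
186 282 324
187 280 309
188 278 310
189 276 310
190 274 309
191 272 311
192 270 311
193 268 311
194 266 310
195 265 309
196 291 305
197 293 306
198 296 303
199 328 329
```

The picture shows the cap held upright above the ring (cap head about (298.5,170), ring about (300,191)). Both agree with predictions to under 0.5 px, so I descend.

Request:
{"api": "servo_tool", "payload": {
  "commands": [
    {"offset":[0.008,-0.0165,0.08],"delta_rot":[0,0,0]},
    {"offset":[0.008,-0.0165,0.18],"delta_rot":[0,0,0]},
    {"offset":[0.008,-0.0165,0.18],"delta_rot":[0,0,0]},
    {"offset":[0.008,-0.0165,0.18],"delta_rot":[0,0,0]},
    {"offset":[0.008,-0.0165,0.18],"delta_rot":[0,0,0]}
  ]
}}

```text
time: 6.18
eef_pos: [0.5807, 0.0389, 0.1928]
tool_rot: [[0.877, 0.481, 0.003], [0.481, -0.877, 0.0], [0.003, 0.001, -1.0]]
contact_force: [-0.0, -0.2, -1.3]
opening: 0.013
gripper_force: 49.7
```

```bash
python3 -c "
from h import *
rel(.5795,.0375,.170,28.4)"
```

```text
t 6.17 p [0.5807 0.0389 0.1928] head 28.72 F [-0.  -0.2 -1.3] M [-0.04  0.02  0.04] open 0.013 gf 49.68748927116394
offset [-0.0071  0.0023  0.0913] rot [ 0.0004 -0.0008  0.0018] q7 -75.88023594090421
```

Request:
{"api": "servo_tool", "payload": {
  "commands": [
    {"offset":[-0.006,0.002,0.02],"delta_rot":[0,0,0]},
    {"offset":[-0.006,0.002,0.04],"delta_rot":[0,0,0]},
    {"offset":[-0.006,0.002,0.055],"delta_rot":[0,0,0]},
    {"offset":[-0.006,0.002,0.07],"delta_rot":[0,0,0]},
    {"offset":[-0.006,0.002,0.07],"delta_rot":[0,0,0]}
  ]
}}

```text
time: 6.8
eef_pos: [0.5797, 0.0389, 0.1738]
tool_rot: [[0.877, 0.481, 0.003], [0.481, -0.877, 0.002], [0.003, -0.0, -1.0]]
contact_force: [3.7, 2.5, -1.7]
opening: 0.0134
gripper_force: 49.7
```

Request:
{"api": "servo_tool", "payload": {
  "commands": [
    {"offset":[0,0,0.008],"delta_rot":[0,0,0]},
    {"offset":[0,0,0.008],"delta_rot":[0,0,0]}
  ]
}}

```text
time: 7.05
eef_pos: [0.5797, 0.0388, 0.1723]
tool_rot: [[0.877, 0.481, 0.003], [0.481, -0.877, 0.002], [0.003, -0.0, -1.0]]
contact_force: [4.1, 3.5, -0.4]
opening: 0.0132
gripper_force: 49.9
```

```bash
python3 -c "
from h import *
rel(.5795,.0375,.170,28.4)"
```

```text
t 7.05 p [0.5797 0.0388 0.1723] head 28.77 F [ 4.1  3.5 -0.4] M [ 0.92 -1.03  0.04] open 0.0132 gf 49.89034295082092
offset [-0.0033  0.0041  0.0092] rot [-0.     -0.0011  0.0021] q7 -76.26646847613505
```

Request:
{"api": "servo_tool", "payload": {
  "commands": [
    {"offset":[0.004,-0.001,0],"delta_rot":[0,0,0]},
    {"offset":[0.004,-0.001,0.006],"delta_rot":[0,0,0]},
    {"offset":[0.004,-0.001,0.01],"delta_rot":[0,0,0]},
    {"offset":[0.004,-0.001,0.01],"delta_rot":[0,0,0]}
  ]
}}

```text
time: 7.55
eef_pos: [0.5798, 0.0388, 0.1695]
tool_rot: [[0.877, 0.481, 0.001], [0.481, -0.877, 0.001], [0.002, 0.0, -1.0]]
contact_force: [3.6, 3.4, 0.1]
opening: 0.0131
gripper_force: 50.1
```

```bash
python3 -c "
from h import *
rel(.5795,.0375,.166,28.4)"
```

```text
t 7.55 p [0.5798 0.0388 0.1695] head 28.74 F [3.6 3.4 0.1] M [ 0.88 -0.98  0.02] open 0.0131 gf 50.10689377784729
offset [-0.0038  0.004   0.0142] rot [ 0.     -0.0005  0.0019] q7 -76.41425231146607
```

Request:
{"api": "servo_tool", "payload": {
  "commands": [
    {"offset":[0.006,0,0.005],"delta_rot":[0,0,0]},
    {"offset":[0.006,0,0.01],"delta_rot":[0,0,0]},
    {"offset":[0.006,0,0.01],"delta_rot":[0,0,0]}
  ]
}}

```text
time: 7.92
eef_pos: [0.5801, 0.0388, 0.1663]
tool_rot: [[0.877, 0.481, -0.001], [0.481, -0.877, -0.0], [-0.001, -0.0, -1.0]]
contact_force: [2.5, 2.1, -1.0]
opening: 0.0134
gripper_force: 50.1
```

```bash
python3 -c "
from h import *
rel(.5795,.0375,.161,28.4)"
```

```text
t 7.92 p [0.5801 0.0388 0.1663] head 28.73 F [ 2.5  2.1 -1. ] M [ 0.69 -0.56 -0.  ] open 0.0134 gf 50.120941400527954
offset [-0.0045  0.0037  0.0213] rot [-0.0001  0.0004  0.0018] q7 -76.5683034044928
```

Request:
{"api": "servo_tool", "payload": {
  "commands": [
    {"offset":[0.005,0,0.005],"delta_rot":[0,0,0]},
    {"offset":[0.005,0,0.01],"delta_rot":[0,0,0]},
    {"offset":[0.005,0,0.015],"delta_rot":[0,0,0]},
    {"offset":[0.005,0,0.015],"delta_rot":[0,0,0]}
  ]
}}

```text
time: 8.43
eef_pos: [0.5804, 0.0389, 0.1629]
tool_rot: [[0.877, 0.48, -0.003], [0.48, -0.877, -0.001], [-0.003, -0.0, -1.0]]
contact_force: [-2.8, -0.3, 4.6]
opening: 0.0127
gripper_force: 50.7
```

```bash
python3 -c "
from h import *
rel(.5795,.0375,.1603,28.4)"
```

```text
t 8.43 p [0.5804 0.0389 0.1629] head 28.71 F [-2.8 -0.3  4.6] M [0.24 0.67 0.02] open 0.0127 gf 50.730929374694824
offset [-0.0056  0.0032  0.0103] rot [-0.0001  0.0011  0.0017] q7 -76.74072642682634
```

Request:
{"api": "servo_tool", "payload": {
  "commands": [
    {"offset":[-0.002,0,0.005],"delta_rot":[0,0,0]},
    {"offset":[-0.002,0,0.01],"delta_rot":[0,0,0]},
    {"offset":[-0.002,0,0.01],"delta_rot":[0,0,0]}
  ]
}}

```text
time: 8.8
eef_pos: [0.5804, 0.0389, 0.1612]
tool_rot: [[0.877, 0.48, -0.002], [0.48, -0.877, -0.001], [-0.002, -0.0, -1.0]]
contact_force: [-4.0, 1.0, 8.4]
opening: 0.0127
gripper_force: 51.2
```

```bash
python3 -c "
from h import *
rel(.5795,.0375,.1603,28.4)"
```

```text
t 8.8 p [0.5804 0.0389 0.1612] head 28.71 F [-4.   1.   8.4] M [ 0.23  0.92 -0.01] open 0.0127 gf 51.159862875938416
offset [-0.0058  0.0032  0.0035] rot [0.     0.0008 0.0017] q7 -76.78331367650439
```

Request:
{"api": "servo_tool", "payload": {
  "commands": [
    {"offset":[-0.002,-0.002,0.004],"delta_rot":[0,0,0]},
    {"offset":[-0.002,-0.002,0.005],"delta_rot":[0,0,0]},
    {"offset":[-0.002,-0.002,0.005],"delta_rot":[0,0,0.022]},
    {"offset":[-0.002,-0.002,0.005],"delta_rot":[0,0,0.044]},
    {"offset":[-0.002,-0.002,0.005],"delta_rot":[0,0,0.06]}
  ]
}}

```text
time: 9.43
eef_pos: [0.5818, 0.0385, 0.161]
tool_rot: [[0.952, 0.306, 0.003], [0.306, -0.952, -0.002], [0.002, 0.003, -1.0]]
contact_force: [-1.4, -0.2, 8.6]
opening: 0.0127
gripper_force: 51.3
```

```bash
python3 -c "
from h import *
rel(.5795,.0375,.1603,-31)"
```

```text
t 9.43 p [0.5818 0.0385 0.161 ] head 17.84 F [-1.4 -0.2  8.6] M [-0.05  0.38  0.18] open 0.0127 gf 51.293721199035645
offset [-0.0099  0.001   0.0028] rot [ 0.0005 -0.001   0.2713] q7 -87.05795563705064
```

Request:
{"api": "servo_tool", "payload": {
  "commands": [
    {"offset":[0,0,0.004],"delta_rot":[0,0,0]},
    {"offset":[0,0,0.004],"delta_rot":[0,0,0.02]},
    {"offset":[0,0,0.004],"delta_rot":[0,0,0.04]}
  ]
}}

```text
time: 9.8
eef_pos: [0.5822, 0.0385, 0.1605]
tool_rot: [[0.983, 0.184, 0.004], [0.184, -0.983, -0.002], [0.003, 0.002, -1.0]]
contact_force: [-1.9, 1.1, 9.0]
opening: 0.0134
gripper_force: 51.4
```

```bash
python3 -c "
from h import *
rel(.5795,.0375,.1603,-31)"
```

```text
t 9.8 p [0.5822 0.0385 0.1605] head 10.63 F [-1.9  1.1  9. ] M [0.01 0.38 0.23] open 0.0134 gf 51.40466094017029
offset [-0.0113  0.0018  0.0006] rot [ 0.0004 -0.0013  0.2313] q7 -93.86907298511784
```

Request:
{"api": "servo_tool", "payload": {
  "commands": [
    {"offset":[-0.003,0,0.001],"delta_rot":[0,0,0.025]},
    {"offset":[-0.004,0,0.002],"delta_rot":[0,0,0.05]},
    {"offset":[-0.004,0,0.002],"delta_rot":[0,0,0.075]},
    {"offset":[-0.004,0,0.002],"delta_rot":[0,0,0.1]}
  ]
}}

```text
time: 10.3
eef_pos: [0.5818, 0.0375, 0.1603]
tool_rot: [[0.992, -0.129, 0.005], [-0.129, -0.992, -0.003], [0.005, 0.002, -1.0]]
contact_force: [-1.5, -0.9, 8.8]
opening: 0.013
gripper_force: 51.5
```

```bash
python3 -c "
from h import *
rel(.5795,.0375,.1603,-31)"
```

```text
t 10.3 p [0.5818 0.0375 0.1603] head -7.42 F [-1.5 -0.9  8.8] M [-0.23  0.29  0.22] open 0.013 gf 51.49761199951172
offset [-0.009   0.0013 -0.0002] rot [ 0.0003 -0.0017  0.131 ] q7 -110.85661634449744
```

Request:
{"api": "servo_tool", "payload": {
  "commands": [
    {"offset":[-0.002,0,0],"delta_rot":[0,0,0.025]},
    {"offset":[-0.002,0,0],"delta_rot":[0,0,0.05]},
    {"offset":[-0.002,0,0],"delta_rot":[0,0,0.07]}
  ]
}}

```text
time: 10.68
eef_pos: [0.5813, 0.0374, 0.1603]
tool_rot: [[0.94, -0.342, 0.005], [-0.342, -0.94, -0.003], [0.006, 0.001, -1.0]]
contact_force: [-1.0, -1.7, 10.4]
opening: 0.0133
gripper_force: 51.5
```

```bash
python3 -c "
from h import *
rel(.5795,.0375,.1603,-31)"
```

```text
t 10.68 p [0.5813 0.0374 0.1603] head -20.01 F [-1.  -1.7 10.4] M [-0.27  0.3   0.17] open 0.0133 gf 51.498804688453674
offset [-0.0071  0.002  -0.0002] rot [ 0.0002 -0.0018  0.0611] q7 -122.74279135480583
```

Request:
{"api": "servo_tool", "payload": {
  "commands": [
    {"offset":[-0.001,0,0],"delta_rot":[0,0,0.02]},
    {"offset":[-0.001,0,0],"delta_rot":[0,0,0.035]},
    {"offset":[-0.001,0,0],"delta_rot":[0,0,0.035]}
  ]
}}

```text
time: 11.05
eef_pos: [0.5812, 0.0374, 0.1603]
tool_rot: [[0.897, -0.443, 0.005], [-0.443, -0.897, -0.003], [0.006, 0.0, -1.0]]
contact_force: [-1.1, 0.0, 9.4]
opening: 0.0131
gripper_force: 51.4
```

```bash
python3 -c "
from h import *
rel(.5795,.0375,.1603,-31)"
```

```text
t 11.05 p [0.5812 0.0374 0.1603] head -26.28 F [-1.1  0.   9.4] M [-0.27  0.21 -0.06] open 0.0131 gf 51.446006298065186
offset [-0.0061  0.0027  0.    ] rot [-0.0001 -0.0018  0.0262] q7 -128.65291834135317
```

Request:
{"api": "servo_tool", "payload": {
  "commands": [
    {"offset":[0,0,0],"delta_rot":[0,0,0.014]},
    {"offset":[0,0,0],"delta_rot":[0,0,0.016]}
  ]
}}

```text
time: 11.3
eef_pos: [0.5812, 0.0375, 0.1603]
tool_rot: [[0.873, -0.487, 0.005], [-0.487, -0.873, -0.002], [0.006, -0.0, -1.0]]
contact_force: [-0.3, -1.2, 9.2]
opening: 0.0133
gripper_force: 51.5
```

Request:
{"api": "servo_tool", "payload": {
  "commands": [
    {"offset":[0,0,0],"delta_rot":[0,0,0.014]},
    {"offset":[0,0,0],"delta_rot":[0,0,0.014]}
  ]
}}

```text
time: 11.55
eef_pos: [0.5812, 0.0375, 0.1603]
tool_rot: [[0.851, -0.525, 0.005], [-0.525, -0.851, -0.002], [0.006, -0.001, -1.0]]
contact_force: [-0.2, -1.5, 9.5]
opening: 0.0132
gripper_force: 51.4
```

```bash
python3 -c "
from h import *
rel(.5795,.0375,.1603,-31)"
```

```text
t 11.55 p [0.5812 0.0375 0.1603] head -31.67 F [-0.2 -1.5  9.5] M [-0.26  0.23 -0.01] open 0.0132 gf 51.446494460105896
offset [-0.0057  0.0034  0.    ] rot [-0.0002 -0.0018 -0.0037] q7 -133.75599486750983
```

Request:
{"api": "servo_tool", "payload": {
  "commands": [
    {"offset":[0,0,0],"delta_rot":[0,0,0.014]},
    {"offset":[0,0,0],"delta_rot":[0,0,0.014]}
  ]
}}

```text
time: 11.8
eef_pos: [0.581, 0.0373, 0.1603]
tool_rot: [[0.827, -0.562, 0.005], [-0.562, -0.827, -0.003], [0.005, -0.0, -1.0]]
contact_force: [-1.1, -1.5, 10.4]
opening: 0.0134
gripper_force: 51.5
```

```bash
python3 -c "
from h import *
rel(.5795,.0375,.1603,-31)"
```

```text
t 11.8 p [0.581  0.0373 0.1603] head -34.17 F [-1.1 -1.5 10.4] M [-0.25  0.36 -0.01] open 0.0134 gf 51.485077142715454
offset [-0.0053  0.0026 -0.0001] rot [-0.     -0.0017 -0.0176] q7 -136.12486110116168
```

Request:
{"api": "servo_tool", "payload": {
  "commands": [
    {"offset":[0,0,0],"delta_rot":[0,0,0.01]},
    {"offset":[0,0,0],"delta_rot":[0,0,0.01]}
  ]
}}

```text
time: 12.05
eef_pos: [0.5809, 0.0373, 0.1603]
tool_rot: [[0.811, -0.585, 0.005], [-0.585, -0.811, -0.004], [0.006, 0.0, -1.0]]
contact_force: [-1.3, -1.8, 8.9]
opening: 0.0131
gripper_force: 52.3
```

```bash
python3 -c "
from h import *
rel(.5795,.0375,.1603,-31)"
```

```text
t 12.05 p [0.5809 0.0373 0.1603] head -35.77 F [-1.3 -1.8  8.9] M [-0.34  0.36  0.64] open 0.0131 gf 52.275429368019104
offset [-0.0051  0.0027 -0.0002] rot [ 0.0002 -0.0019 -0.0265] q7 -137.70723451982832
```

The stop is felt (0.64 N m against near zero just before). I ease the turn back slightly and let the cap rise.

Request:
{"api": "servo_tool", "payload": {
  "commands": [
    {"offset":[0,0,0],"delta_rot":[0,0,-0.005]},
    {"offset":[0,0,-0.004],"delta_rot":[0,0,-0.005]},
    {"offset":[0,0,-0.008],"delta_rot":[0,0,-0.005]},
    {"offset":[0,0,-0.012],"delta_rot":[0,0,-0.005]},
    {"offset":[0,0,-0.012],"delta_rot":[0,0,-0.005]}
  ]
}}

```text
time: 12.68
eef_pos: [0.5807, 0.0374, 0.1608]
tool_rot: [[0.819, -0.574, 0.004], [-0.574, -0.819, -0.002], [0.005, -0.0, -1.0]]
contact_force: [4.3, -2.9, -0.3]
opening: 0.0132
gripper_force: 50.1
```

```bash
python3 -c "
from h import *
rel(.5795,.0375,.1641,-35.5)"
```

```text
t 12.68 p [0.5807 0.0374 0.1608] head -35.02 F [ 4.3 -2.9 -0.3] M [-0.7  -1.01  0.36] open 0.0132 gf 50.134642124176025
offset [-0.0042  0.0024 -0.0131] rot [-0.0001 -0.0015  0.0027] q7 -136.90083494354087
```

Request:
{"api": "servo_tool", "payload": {
  "commands": [
    {"offset":[0,0,0.006],"delta_rot":[0,0,0]},
    {"offset":[0,0,0.012],"delta_rot":[0,0,0]},
    {"offset":[0,0,0.012],"delta_rot":[0,0,0.005]},
    {"offset":[0,0,0.012],"delta_rot":[0,0,0.005]}
  ]
}}

```text
time: 13.18
eef_pos: [0.5808, 0.0374, 0.1605]
tool_rot: [[0.811, -0.586, 0.004], [-0.586, -0.811, -0.003], [0.005, 0.0, -1.0]]
contact_force: [0.1, -4.5, 11.2]
opening: 0.013
gripper_force: 52.5
```

```bash
python3 -c "
from h import *
rel(.5795,.0375,.1641,-35.5)"
```

```text
t 13.18 p [0.5808 0.0374 0.1605] head -35.84 F [ 0.1 -4.5 11.2] M [-0.94  0.06  0.63] open 0.013 gf 52.5436145067215
offset [-0.0045  0.0028 -0.0142] rot [ 0.0001 -0.0017 -0.0019] q7 -137.74859593827733
```

Request:
{"api": "servo_tool", "payload": {
  "commands": [
    {"offset":[0,0,0],"delta_rot":[0,0,0.004]},
    {"offset":[0,0,0],"delta_rot":[0,0,0.004]}
  ]
}}

```text
time: 13.42
eef_pos: [0.5808, 0.0375, 0.1606]
tool_rot: [[0.804, -0.595, 0.004], [-0.595, -0.804, -0.004], [0.006, 0.0, -1.0]]
contact_force: [-0.2, -4.7, 11.6]
opening: 0.0133
gripper_force: 53.8
```

```bash
python3 -c "
from h import *
rel(.5795,.0375,.1641,-35.5)"
```

```text
t 13.43 p [0.5808 0.0375 0.1606] head -36.49 F [-0.2 -4.7 11.6] M [-0.95  0.04  0.84] open 0.0133 gf 53.84472191333771
offset [-0.0043  0.003  -0.0142] rot [ 0.0002 -0.0018 -0.0055] q7 -138.39216991901068
```

The turn is firmly at the stop, and the leftover twist was holding the lugs by friction. I relieve the twist and the side load before letting the cap rise.

Request:
{"api": "servo_tool", "payload": {
  "commands": [
    {"offset":[0.002,0.004,0],"delta_rot":[0,0,-0.01]},
    {"offset":[0.002,0.004,0],"delta_rot":[0,0,-0.012]},
    {"offset":[0.002,0.004,0],"delta_rot":[0,0,-0.012]}
  ]
}}

```text
time: 13.8
eef_pos: [0.5808, 0.0374, 0.1606]
tool_rot: [[0.824, -0.567, 0.005], [-0.567, -0.824, -0.001], [0.004, -0.002, -1.0]]
contact_force: [1.2, -2.6, 11.1]
opening: 0.0132
gripper_force: 51.7
```

```bash
python3 -c "
from h import *
rel(.5795,.0375,.1641,-35.5)"
```

```text
t 13.8 p [0.5808 0.0374 0.1606] head -34.52 F [ 1.2 -2.6 11.1] M [-0.65 -0.07  0.16] open 0.0132 gf 51.67834997177124
offset [-0.0046  0.0025 -0.0142] rot [-0.0005 -0.0014  0.0054] q7 -136.3585665805473
```

Request:
{"api": "servo_tool", "payload": {
  "commands": [
    {"offset":[0.001,0.003,-0.003],"delta_rot":[0,0,-0.002]},
    {"offset":[0.001,0.003,-0.006],"delta_rot":[0,0,-0.002]},
    {"offset":[0.001,0.003,-0.009],"delta_rot":[0,0,-0.002]},
    {"offset":[0.001,0.003,-0.009],"delta_rot":[0,0,-0.002]}
  ]
}}

```text
time: 14.3
eef_pos: [0.5806, 0.0374, 0.1613]
tool_rot: [[0.828, -0.561, 0.005], [-0.561, -0.828, 0.0], [0.004, -0.003, -1.0]]
contact_force: [4.3, -1.5, 5.4]
opening: 0.0132
gripper_force: 50.9
```

```bash
python3 -c "
from h import *
rel(.5795,.0375,.1641,-35.5)"
```

```text
t 14.3 p [0.5806 0.0374 0.1613] head -34.13 F [ 4.3 -1.5  5.4] M [-0.38 -1.02 -0.  ] open 0.0132 gf 50.91270446777344
offset [-0.0037  0.002  -0.0112] rot [-0.0009 -0.0012  0.0076] q7 -135.90505498751668
```

Request:
{"api": "servo_tool", "payload": {
  "commands": [
    {"offset":[0.005,-0.001,0],"delta_rot":[0,0,0]},
    {"offset":[0.005,-0.001,-0.003],"delta_rot":[0,0,0]},
    {"offset":[0.005,-0.001,-0.006],"delta_rot":[0,0,0]},
    {"offset":[0.005,-0.001,-0.006],"delta_rot":[0,0,0]}
  ]
}}

```text
time: 14.8
eef_pos: [0.5806, 0.0374, 0.162]
tool_rot: [[0.828, -0.561, 0.002], [-0.561, -0.828, 0.0], [0.002, -0.002, -1.0]]
contact_force: [5.0, -0.7, 4.4]
opening: 0.0133
gripper_force: 50.7
```

```bash
python3 -c "
from h import *
rel(.5795,.0375,.1641,-35.5)"
```

```text
t 14.8 p [0.5806 0.0374 0.162 ] head -34.09 F [ 5.  -0.7  4.4] M [-0.19 -1.15  0.02] open 0.0133 gf 50.74291169643402
offset [-0.0038  0.002  -0.0084] rot [-0.0005 -0.0005  0.0078] q7 -135.81001910549418
```

Request:
{"api": "servo_tool", "payload": {
  "commands": [
    {"offset":[0.004,0,-0.003],"delta_rot":[0,0,0]},
    {"offset":[0.004,0,-0.006],"delta_rot":[0,0,0]},
    {"offset":[0.004,0,-0.008],"delta_rot":[0,0,0]},
    {"offset":[0.004,0,-0.008],"delta_rot":[0,0,0]}
  ]
}}

```text
time: 15.3
eef_pos: [0.5805, 0.0374, 0.1633]
tool_rot: [[0.829, -0.56, 0.0], [-0.56, -0.829, 0.001], [-0.0, -0.001, -1.0]]
contact_force: [4.9, -0.7, 3.1]
opening: 0.0132
gripper_force: 50.4
```

```bash
python3 -c "
from h import *
rel(.5795,.0375,.1641,-35.5)"
```

```text
t 15.3 p [0.5805 0.0374 0.1633] head -34.05 F [ 4.9 -0.7  3.1] M [ 0.15 -1.19  0.09] open 0.0132 gf 50.407074093818665
offset [-0.0034  0.0018 -0.0031] rot [-0.0003  0.0001  0.008 ] q7 -135.71117667181014
```

Request:
{"api": "servo_tool", "payload": {
  "commands": [
    {"offset":[0,0,0],"delta_rot":[0,0,0]},
    {"offset":[0,0,0],"delta_rot":[0,0,0]},
    {"offset":[0,0,0],"delta_rot":[0,0,0]},
    {"offset":[0,0,0],"delta_rot":[0,0,0]}
  ],
  "fingers": -1
}}

```text
time: 15.8
eef_pos: [0.5796, 0.0366, 0.1629]
tool_rot: [[0.828, -0.56, -0.002], [-0.56, -0.828, -0.0], [-0.002, 0.001, -1.0]]
contact_force: [-1.0, 0.5, 0.2]
opening: 0.084
gripper_force: 0.0
```

Request:
{"api": "servo_tool", "payload": {
  "commands": [
    {"offset":[0,0,-0.1],"delta_rot":[0,0,0]},
    {"offset":[0,0,-0.25],"delta_rot":[0,0,0]},
    {"offset":[0,0,-0.4],"delta_rot":[0,0,0]},
    {"offset":[-0.3,0,-0.5],"delta_rot":[0,0,0]},
    {"offset":[-0.5,0,-0.5],"delta_rot":[0,0,0]}
  ]
}}

```text
time: 16.42
eef_pos: [0.48, 0.1057, 0.2903]
tool_rot: [[0.827, -0.562, 0.003], [-0.562, -0.827, 0.002], [0.002, -0.003, -1.0]]
contact_force: [-0.5, 0.8, 0.5]
opening: 0.085
gripper_force: 0.0
```

```bash
python3 -c "
from h import *
rel(.5795,.0375,.1641,-35.5)
s=snap('scene','s3.png');t=snap('top','t3.png')
u,v=(proj(s,(.5795,.0375,.17))).astype(int);a=cv2.resize(s['frame'][v-28:v+27,u-30:u+30],(600,550),interpolation=cv2.INTER_CUBIC)
cv2.imwrite('pics/c3.png',a); print(u,v)
for z in(.1545,.157,.159,.162): print(z,'bar top ends',[proj(s,(.5795+e*.027*np.cos(np.radians(-34.5)),.0375+e*.027*np.sin(np.radians(-34.5)),z+.0315)).round(2).tolist() for e in(-1,1)])
"
```

```text
t 16.43 p [0.48   0.1057 0.2903] head -34.2 F [-0.5  0.8  0.5] M [0.12 0.   0.03] open 0.085 gf 0.0
offset [0.4816 0.0035 0.5059] rot [-0.001  -0.0006  0.0072] q7 -142.01791888195774
299 185
0.1545 bar top ends [[307.34, 180.38], [291.44, 182.64]]
0.157 bar top ends [[307.33, 179.76], [291.42, 182.02]]
0.159 bar top ends [[307.32, 179.26], [291.39, 181.52]]
0.162 bar top ends [[307.3, 178.51], [291.36, 180.77]]
```

View pics/c3.png

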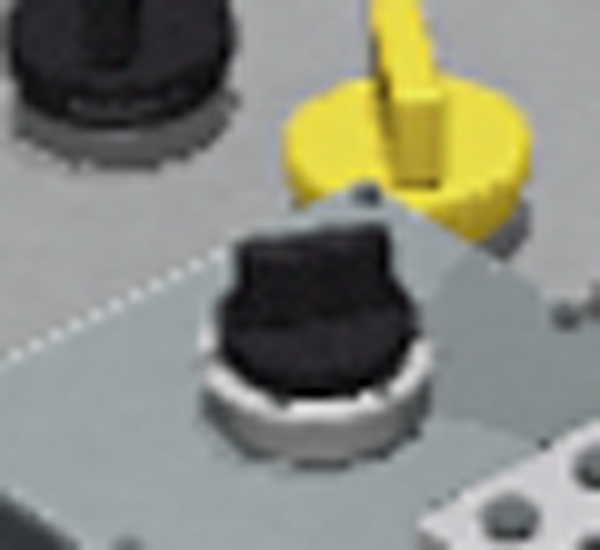

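The cap sits centrally and upright in the neck, with its bar top from (245,243) to (385,225) in the crop. The image can't tell 10.5 mm from 13 mm, so I check the height with a light touch of the shut fingers on the bar top.

Request:
{"api": "servo_tool", "payload": {
  "commands": [
    {"offset":[0.25,0.002,0],"delta_rot":[0,0,0]},
    {"offset":[0.48,0.004,0.1],"delta_rot":[0,0,0]},
    {"offset":[0.48,0.004,0.25],"delta_rot":[0,0,0]},
    {"offset":[0.48,0.004,0.32],"delta_rot":[0,0,0]},
    {"offset":[0.48,0.004,0.32],"delta_rot":[0,0,0]}
  ],
  "fingers": 1,
  "squeeze": 20
}}

```text
time: 17.15
eef_pos: [0.5769, 0.0373, 0.2066]
tool_rot: [[0.829, -0.559, -0.004], [-0.559, -0.829, -0.0], [-0.003, 0.002, -1.0]]
contact_force: [0.3, -0.3, 0.4]
opening: 0.0003
gripper_force: 0.0
```

Request:
{"api": "servo_tool", "payload": {
  "commands": [
    {"offset":[0,0,0.0],"delta_rot":[0,0,0]},
    {"offset":[0,0,0],"delta_rot":[0,0,0]},
    {"offset":[0,0,0],"delta_rot":[0,0,0]}
  ]
}}

```text
time: 17.52
eef_pos: [0.5792, 0.0371, 0.2096]
tool_rot: [[0.828, -0.56, 0.002], [-0.56, -0.828, 0.0], [0.002, -0.001, -1.0]]
contact_force: [-0.3, 0.1, -0.4]
opening: 0.0001
gripper_force: 0.0
```

```bash
python3 -c "
from h import *
rel(.5795,.0375,.1905,-34)"
```

```text
t 17.52 p [0.5792 0.0371 0.2096] head -34.06 F [-0.3  0.1 -0.4] M [0.01 0.04 0.01] open 0.0001 gf 0.0
offset [-0.     -0.0021  0.0766] rot [-0.0005 -0.0006 -0.0003] q7 -135.0107219736302
```

Request:
{"api": "servo_tool", "payload": {
  "commands": [
    {"offset":[0,-0.002,0.03],"delta_rot":[0,0,0]},
    {"offset":[0,-0.002,0.055],"delta_rot":[0,0,0]},
    {"offset":[0,-0.002,0.067],"delta_rot":[0,0,0]},
    {"offset":[0,-0.002,0.067],"delta_rot":[0,0,0]}
  ]
}}

```text
time: 18.02
eef_pos: [0.5787, 0.0371, 0.1912]
tool_rot: [[0.828, -0.561, -0.001], [-0.561, -0.828, 0.0], [-0.001, 0.0, -1.0]]
contact_force: [-0.7, -0.3, 0.1]
opening: -0.0001
gripper_force: 0.0
```

Request:
{"api": "servo_tool", "payload": {
  "commands": [
    {"offset":[0,0,0.004],"delta_rot":[0,0,0]},
    {"offset":[0,0,0.004],"delta_rot":[0,0,0]}
  ]
}}

```text
time: 18.27
eef_pos: [0.579, 0.0372, 0.1907]
tool_rot: [[0.828, -0.56, 0.0], [-0.56, -0.828, 0.0], [0.0, -0.0, -1.0]]
contact_force: [-0.4, -0.3, 1.1]
opening: 0.0
gripper_force: 0.4
```

Request:
{"api": "servo_tool", "payload": {
  "commands": [
    {"offset":[0,0,0.004],"delta_rot":[0,0,0]},
    {"offset":[0,0,0.004],"delta_rot":[0,0,0]}
  ]
}}

```text
time: 18.52
eef_pos: [0.5792, 0.0372, 0.1902]
tool_rot: [[0.828, -0.561, 0.001], [-0.561, -0.828, 0.0], [0.001, -0.001, -1.0]]
contact_force: [-1.5, 0.4, 4.5]
opening: 0.0001
gripper_force: 2.0
```

Request:
{"api": "servo_tool", "payload": {
  "commands": [
    {"offset":[0,0,0.004],"delta_rot":[0,0,0]},
    {"offset":[0,0,0.004],"delta_rot":[0,0,0]}
  ]
}}

```text
time: 18.77
eef_pos: [0.5792, 0.0372, 0.1892]
tool_rot: [[0.828, -0.56, 0.001], [-0.56, -0.828, 0.0], [0.001, -0.001, -1.0]]
contact_force: [-1.9, 0.3, 6.6]
opening: -0.0002
gripper_force: 2.6
```

Contact came at z ≈ 0.1905, which puts cap_center 13 mm above the filler, so the cap is locked. I retreat and hand in.

Request:
{"api": "servo_tool", "payload": {
  "commands": [
    {"offset":[0,0,-0.05],"delta_rot":[0,0,0]},
    {"offset":[0,0,-0.25],"delta_rot":[0,0,0]},
    {"offset":[0,0,-0.4],"delta_rot":[0,0,0]},
    {"offset":[0,0,-0.4],"delta_rot":[0,0,0]},
    {"offset":[0,0,-0.4],"delta_rot":[0,0,0]}
  ]
}}

```text
time: 19.4
eef_pos: [0.5782, 0.037, 0.2879]
tool_rot: [[0.828, -0.56, -0.001], [-0.56, -0.828, -0.0], [-0.001, 0.001, -1.0]]
contact_force: [-0.9, -0.6, 0.0]
opening: 0.0002
gripper_force: 0.0
```

```bash
python3 -c "
from h import *
rel(.5795,.0375,.29,-34)
print(workorder.hand_in())"
```

```text
t 19.4 p [0.5782 0.037  0.2879] head -34.09 F [-0.9 -0.6  0. ] M [-0.05 -0.08 -0.01] open 0.0002 gf 0.0
offset [ 0.0032 -0.0043 -0.0084] rot [ 0.0003  0.0003 -0.0005] q7 -134.1887868568833
the job is handed in; nothing more can be done
None
```

The filler cap is fitted, pushed down, turned to its stop and released; a touch check put it at the locked height, about 13 mm above the filler, and the job is handed in at about 19 s; peak twist at the stop was 0.84 N m, over the 0.4 N m you called plenty, and no verdict came back.

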